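# Return the furnace kit to its shadow tiles

### The job

Put the furnace kit that lies on the flat pale plate away on its shadow tiles: set the sample boat, the small card carton, the reel of sealing tape and the rubber stopper each on the white tile that carries its own dark silhouette, standing upright as it stands now, centred on the silhouette and, for boat and carton, turned to line up with it (either way round). Leave the porcelain crucible where it is.

Things in the scene. Friction and masses are not known exactly. Their poses are not given: they have to be found in the camera images.
- boat: Open ceramic combustion sample boat, a long narrow trough with rounded ends, 82 x 21 x 12 mm, lying mouth up. Origin: centre of its underside; x along its length, y across, z up. Pinch it across the middle of its 21 mm width from above. Starts on the flat pale plate, 4 mm thick (top at z = 0.004), that lies on the bench to the right, in any of four places and at any yaw.
- carton: Small closed card carton (fuses), a plain flat cuboid 36 (x) x 60 (y) x 22 (z) mm, lying flat. Origin: centre of its underside; z up. Pinch it across its 36 mm width (along x). Starts on the flat pale plate, 4 mm thick (top at z = 0.004), that lies on the bench to the right, in any of four places and at any yaw.
- reel: Low round reel of sealing tape with a hole in the middle, 52 mm across, 15 mm high, lying flat. Origin: centre of its underside; z up, the axis of the reel. Pinch it across its diameter. Starts on the flat pale plate, 4 mm thick (top at z = 0.004), that lies on the bench to the right, in any of four places and at any yaw.
- stopper: Dark bored rubber stopper, slightly tapered, wide end up, 31 mm across at the top, 26 mm high, standing. Origin: centre of its underside; z up. Pinch it across its diameter. Starts on the flat pale plate, 4 mm thick (top at z = 0.004), that lies on the bench to the right, in any of four places and at any yaw.
- crucible: Pale porcelain crucible, an open tapered cup 43 mm across the rim, 32 mm high, standing. It stands on the bench among the tiles, has no tile and stays where it is. Origin: centre of its underside; z up.
- boat_tile: White tile 106 (x) x 46 (y) x 4 mm with a flat dark long narrow silhouette with rounded corners, 87 x 25 mm, centred, long along x: the place of the boat, whose x axis lies along the tile's x axis. Origin: centre of its underside, so the top is 4 mm above the origin; z up. Fixed to the bench, on the bare bench ahead and to the left, in any order and at any yaw.
- carton_tile: White tile 62 (x) x 84 (y) x 4 mm with a flat dark rectangular silhouette 40 (x) x 64 (y) mm, centred: the place of the carton, whose x axis lies along the tile's x axis. Origin: centre of its underside, so the top is 4 mm above the origin; z up. Fixed to the bench, on the bare bench ahead and to the left, in any order and at any yaw.
- reel_tile: White square tile 78 x 78 x 4 mm with a flat dark ring, 56 mm across outside, with a white spot 20 mm across in its middle, centred: the place of the reel. Origin: centre of its underside, so the top is 4 mm above the origin; z up. Fixed to the bench, on the bare bench ahead and to the left, in any order and at any yaw.
- stopper_tile: White square tile 60 x 60 x 4 mm with a flat dark disc 35 mm across, centred: the place of the stopper. Origin: centre of its underside, so the top is 4 mm above the origin; z up. Fixed to the bench, on the bare bench ahead and to the left, in any order and at any yaw.

How it is judged:
At the end, for the whole second after the job is handed in: Boat, carton, reel and stopper each rest released on their own tile, within 12 mm of its centre, upright within 0.15 rad, boat and carton lined up with the silhouette within 0.2 rad either way round; the crucible never moved more than 30 mm (horizontal distance between boat and boat_tile below 0.012 m and z of boat in the frame of boat_tile between 0.001 and 0.008 m and angle between each of boat, carton, reel, stopper's own z axis and vertical below 0.15 rad and linear speed of each of boat, carton, reel, stopper below 0.02 m/s and angle between the x axis of boat and the x axis of boat_tile, either way round below 0.2 rad and horizontal distance between carton and carton_tile below 0.012 m and z of carton in the frame of carton_tile between 0.001 and 0.008 m and angle between the x axis of carton and the x axis of carton_tile, either way round below 0.2 rad and horizontal distance between reel and reel_tile below 0.012 m and z of reel in the frame of reel_tile between 0.001 and 0.008 m and horizontal distance between stopper and stopper_tile below 0.012 m and z of stopper in the frame of stopper_tile between 0.001 and 0.008 m); the robot touches nothing.
It fails at once if the crucible is moved or knocked by more than 30 mm (distance of crucible from where it was at the start of the episode above 0.03 m).
It also fails if it takes over 109 s, if anything falls off the work surface, if the arm or the gripper's body presses on something with over 40 N, if the wrist force passes 120 N, or if a joint passes its speed limit or range.

### The arm

A 6-joint arm with a two-finger parallel gripper is mounted at the origin on a cart in front of the work surface, level with it; the furniture and walls round the work are solid. World frame = base frame: x ahead of the robot, y to its left, z up, the work surface at z = 0. Lengths are in m, angles in rad, forces in N, time in s.
With the tool pointing down it reaches from about 0.35 to 0.8 m from the base axis. Payload 7.3 kg.
Tool frame: the origin (TCP) lies between the finger pads; the fingertips stand 25 mm ahead of it and the grasp point (between the pads) lies 6 mm ahead of it (r.tip_extent is the distance from the TCP to the fingertips, in m); z points along the fingers, y is the direction in which the jaws open and shut (so a half turn about z gives the same grasp; the last joint's range is limited). The gripper opens to 85 mm and grips with 20 to 120 N. Pads are 22 mm wide; open, the fingers measure 114 mm over their backs; the gripper's body (76 mm by 85 mm) begins 54 mm behind the grasp point. The pads swing forward as they close: fully open they stand 13 mm farther back than shut.
Start: joints at [-1.38, 0.342, 1.524, -0, 1.275, -0.146], TCP at [0.174, -0.496, 0.256] pointing down, gripper open.
Joint ranges: [-2.53, 2.53], [-0.77, 2.02], [0.04, 2.7], [-1, 4.14], [0.28, 2.66], [-3.11, 3.11]. Speed limits (rad/s): [2.57, 2.57, 3.14, 3.14, 3.14, 3.14].

### API

Orientations are given as a unit quaternion [x, y, z, w].
In Python, from workcell import r, command_gripper, optics gives the robot as it stands. The module is installed in compiled form; this text tells all that it offers. Calls block until the motion is done:
- r.reach(position, orientation): joint-space move of the TCP to a pose.
- r.move_straight(position, orientation=None, speed=0.15, max_force=None): straight line of the TCP; orientation=None keeps the orientation; speed is the mean speed in m/s. With max_force (N) it stops when the force on the tool has changed by that much, and returns True; else False.
- r.movej(angles): joint-space move.
- command_gripper(opening, force=None): finger opening in m; force is the grip in N (None keeps the last); returns when the fingers have stopped.
- r.hold(seconds).
- r.solve_ik(position, orientation): joint angles nearest the present ones, or None.
- r.read_state(): the state.
- optics.get_image(name): name is "scene" or "top"; returns (picture, depth): 480x640x3 uint8, red, green, blue; 480x640 float32, m along the optical axis (not along the pixel's ray), 0 where there is no reading.
- optics.camera_model(name): a dict with "K" (3x3 intrinsics, pixels), "R" (3x3) and "t" (3): a world point X has camera coordinates R X + t. Camera axes: x right, y down, z forward; pixel columns grow to the right and rows downward; lengths in m; the calibration is good to about 2 mm. A picture is of the moment at which its call begins. camera_model takes no time and is no camera call.
A pose or a line that the arm cannot do raises r.PlanningError and nothing moves.
- r.finish_job(): hands the job in, once; it reports no verdict.
The state is a dict: "time_s": time; "joint_positions": joint angles; "dq": joint speeds; "tau": joint torques, N m; "eef_pos": TCP position; "eef_rot": TCP orientation; "contact_force": force on the tool from outside, world axes, zero at the start; "torque": the same for the moment, N m; "grip_width": finger opening in m.
Only numpy, scipy, OpenCV 4.12 (cv2) and the standard library are available. Lean on these libraries where they do the work, as an engineer would, in place of code of your own. Each camera call takes 0.05 s, during which the arm holds its last target. There are 200 camera calls.

## Working session

There is one attempt and no reset: what is moved stays moved. The work goes in short steps, each a Python script; the robot and the scene stay as the last script left them, time stands still between calls to the robot, and variables do not carry over. Pictures are saved under pics/ and viewed, about 12 in all and at most 16, crops included, and the job is handed in when it is done.

```bash
mkdir -p pics; python3 - <<'E'
from workcell import r,optics
import cv2,numpy as np
for n in("scene","top"):
    im,d=optics.get_image(n);cv2.imwrite(f"pics/{n}0.png",im[:,:,::-1]);np.savez(f"pics/{n}0.npz",im=im,d=d)
    m=optics.camera_model(n);print(n,np.round(m["K"],1).tolist(),np.round(m["R"],3).tolist(),np.round(m["t"],3), (-m["R"].T@m["t"]).round(3))
s=r.read_state();print(s["time_s"],s["eef_pos"],s["eef_rot"],r.tip_extent,s["grip_width"])
E
```

```text
scene [[525.6, 0.0, 316.7], [0.0, 525.6, 238.1], [0.0, 0.0, 1.0]] [[0.84, -0.542, -0.014], [-0.243, -0.354, -0.903], [0.485, 0.762, -0.429]] [-0.47   0.163  1.224] [-0.158 -1.13   0.666]
top [[473.6, 0.0, 317.1], [0.0, 473.6, 238.1], [0.0, 0.0, 1.0]] [[-0.024, -1.0, 0.018], [-0.983, 0.02, -0.185], [0.184, -0.022, -0.983]] [-0.046  0.561  1.095] [ 0.349 -0.033  1.181]
0.1 [ 0.1734526  -0.4951821   0.25569445] [ 9.85852607e-01  1.67613154e-01 -1.95198481e-05 -6.83996599e-04] 0.025 0.08549407659068252
```

View pics/scene0.png

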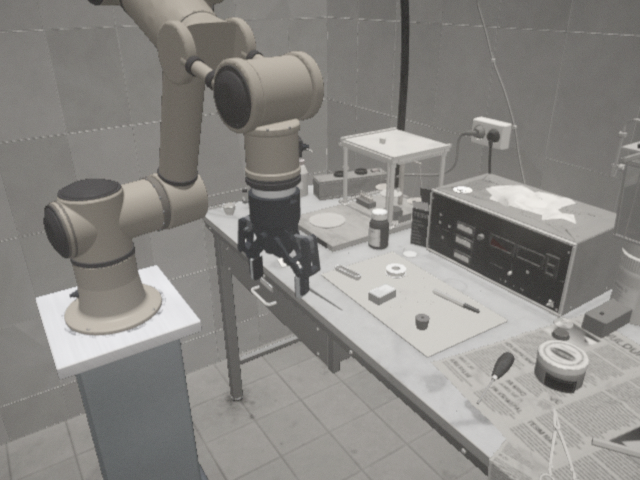

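View pics/top0.png

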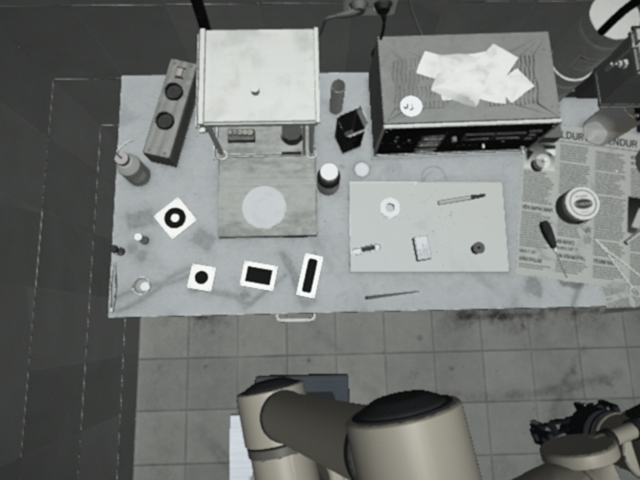

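Top view: kit on the plate is boat (366,248), carton (421,248), reel (390,208) and stopper (477,248). Tiles are reel (175,217), stopper (201,278), carton (259,276) and boat (310,275). The crucible is probably the ring at (142,286). I'll zoom in on the details.

```bash
python3 - <<'E'
import cv2,numpy as np
a=cv2.imread("pics/top0.png");b=cv2.imread("pics/scene0.png")
u=cv2.resize(a[160:310,110:325],None,fx=3.6,fy=3.6,interpolation=cv2.INTER_CUBIC)[:540]
cv2.imwrite("pics/c1.png",u)
p=cv2.resize(a[185:275,345:505],(800,450),interpolation=cv2.INTER_CUBIC)
cv2.imwrite("pics/c2.png",p)
cv2.imwrite("pics/c3.png",cv2.resize(b[170:370,210:520],(800,516),interpolation=cv2.INTER_CUBIC))
E
```

```text
(no output)
```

View pics/c1.png

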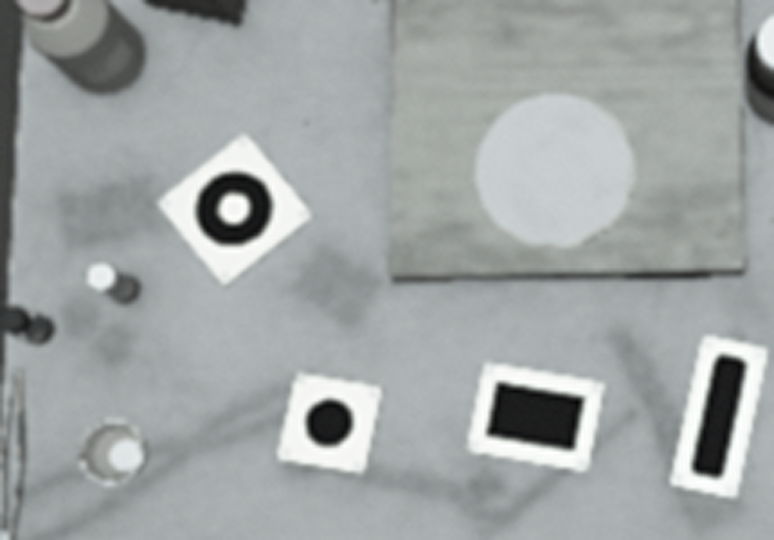

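View pics/c2.png

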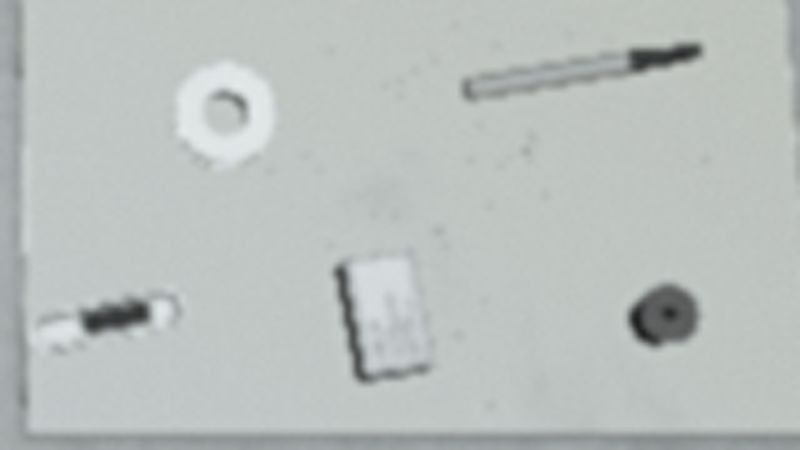

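View pics/c3.png

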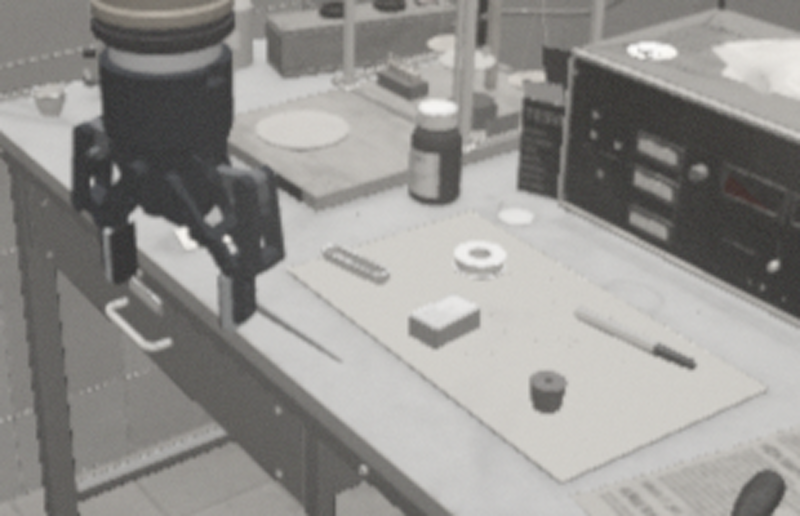

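```bash
cat > h.py <<'E'
import numpy as np,cv2
from workcell import r,command_gripper,optics
def ray(n,uv,z):
    m=optics.camera_model(n);uv=np.atleast_2d(uv).astype(float)
    d=np.c_[uv,np.ones(len(uv))]@np.linalg.inv(m["K"]).T@m["R"];c=-m["R"].T@m["t"]
    return (c+d*((z-c[2])/d[:,2])[:,None])[:,:2]
def tri(uva,uvb):
    P=[];
    A=[]
    for n,(u,v) in(("top",uva),("scene",uvb)):
        m=optics.camera_model(n);Pm=m["K"]@np.c_[m["R"],m["t"]]
        A+=[u*Pm[2]-Pm[0],v*Pm[2]-Pm[1]]
    A=np.array(A);A/=np.linalg.norm(A[:,:3],axis=1)[:,None]
    return np.linalg.lstsq(A[:,:3],-A[:,3],rcond=None)[0]
def proj(n,X):
    m=optics.camera_model(n);p=m["K"]@(m["R"]@np.array(X)+m["t"]);return p[:2]/p[2]
def heights(n,d):
    m=optics.camera_model(n);v,u=np.mgrid[:480,:640];p=np.stack([u,v,np.ones_like(u)],-1)@np.linalg.inv(m["K"]).T*d[...,None]
    return (p-m["t"])@m["R"]
def blob(mask,box):
    x0,y0,x1,y1=box;s=np.zeros_like(mask,np.uint8);s[y0:y1,x0:x1]=mask[y0:y1,x0:x1]
    cs,_=cv2.findContours(s,cv2.RETR_EXTERNAL,cv2.CHAIN_APPROX_NONE)
    return max(cs,key=cv2.contourArea)[:,0,:]
def rect(xy):   # centre, (long,short), yaw of long side in world
    (c,s,a)=cv2.minAreaRect((xy*1000).astype(np.float32));a=np.radians(a)
    if s[0]<s[1]: s=s[::-1];a+=np.pi/2
    return np.array(c)/1000,np.round(s,1),(a+np.pi/2)%np.pi-np.pi/2
E
python3 - <<'E'
from h import *
D={n:np.load(f"pics/{n}0.npz") for n in("top","scene")}
g=cv2.cvtColor(D["top"]["im"],cv2.COLOR_RGB2GRAY);W=heights("top",D["top"]["d"])
for k,b in dict(reel=(155,195,197,240),stopper=(186,262,217,294),carton=(240,260,280,293),boat=(295,252,325,300)).items():
    x0,y0,x1,y1=b
    w=blob(g>205,b);wm=cv2.fillPoly(np.zeros((480,640),np.uint8),[w],1)
    k2=blob((g<120)&(cv2.erode(wm,np.ones((3,3)))>0),b);H=W[...,2][wm>0]
    print(k,"white",rect(ray("top",w,.004)),"dark",rect(ray("top",k2,.004)),"z",np.median(H[H!=0]).round(4))
print("cruc",ray("top",(141.4,285.8),.03), "plate gray",np.median(g[190:265,440:470]),"plate z",np.median(W[220:265,440:465,2]).round(4),"bench z",np.median(W[250:260,230:290,2]).round(4),W[250:260,230:290,2].std().round(4))
hm=W[...,2]
for k,b in dict(boat=(348,240,384,257),carton=(408,230,436,266),reel=(376,193,404,222),stopper=(466,238,488,258)).items():
    x0,y0,x1,y1=b;z=hm[y0:y1,x0:x1];print(k,"hi z",np.percentile(z,[50,90,97,100]).round(4))
    m=(hm>.009);c=blob(m,b);print("  depthblob",rect(ray("top",c,{"boat":.016,"carton":.026,"reel":.019,"stopper":.030}[k])),c.mean(0))
print("balance plate z",np.median(hm[200:215,255:275]).round(3),"jar",hm[165:190,318:340].max().round(3),"frame",hm[30:120,205:315].max().round(3),"box",hm[40:150,380:560].max().round(3))
E
```

```text
reel white (array([0.62999634, 0.30057538]), array([78.8, 78.8]), np.float64(0.6803015044045151)) dark (array([0.6299964 , 0.30060001]), array([50.1, 47.9]), np.float64(0.027840521668714757)) z 0.0031
stopper white (array([0.47746948, 0.23016866]), array([60.8, 60.6]), np.float64(-0.20117731927345783)) dark (array([0.47720316, 0.23045702]), array([30.9, 28.6]), np.float64(-0.7837408116720646)) z 0.0033
carton white (array([0.47869003, 0.08863916]), array([84.9, 62.9]), np.float64(1.3793600518406217)) dark (array([0.4786658 , 0.08898402]), array([60.5, 36.7]), np.float64(1.3686765148116598)) z 0.0036
boat white (array([ 0.47628979, -0.03807787]), array([106.8,  47.3]), np.float64(-0.24006200119165033)) dark (array([ 0.4760954 , -0.03815662]), array([82.8, 21.6]), np.float64(-0.2296226760346487)) z 0.0035
cruc [[0.45618413 0.3672262 ]] plate gray 195.0 plate z 0.0042 bench z -0.0005 0.0482
boat hi z [0.0051 0.0151 0.0176 1.1807]
  depthblob (array([ 0.53694189, -0.18195972]), array([80.8, 22.5]), np.float64(-1.4187226213716722)) [366.67105263 249.125     ]
carton hi z [0.0061 0.0274 0.0293 1.1807]
  depthblob (array([ 0.53469147, -0.31868341]), array([61.5, 40. ]), np.float64(0.12904093229437552)) [422.14666667 248.17333333]
reel hi z [0.0055 0.0201 0.0216 1.1807]
  depthblob (array([ 0.64115979, -0.24661124]), array([50.3, 50.2]), np.float64(-0.811133886907538)) [390.23214286 207.80357143]
stopper hi z [0.0056 0.0309 0.0323 0.0355]
  depthblob (array([ 0.53158563, -0.45682538]), array([34.6, 29.4]), np.float64(-1.335244805028216)) [478.31578947 248.34210526]
balance plate z 0.039 jar 1.181 frame 1.181 box 1.181
```

```bash
python3 - <<'E'
from h import *
D={n:np.load(f"pics/{n}0.npz") for n in("top","scene")}
S=heights("scene",D["scene"]["d"]);T=heights("top",D["top"]["d"])
E0=dict(boat=(.537,-.182,.016),carton=(.5347,-.3187,.026),reel=(.641,-.2466,.019),stopper=(.5316,-.4568,.030))
for k,e in E0.items():
    uv={}
    for n,W in(("top",T),("scene",S)):
        m=(np.hypot(W[...,0]-e[0],W[...,1]-e[1])<.055)&(W[...,2]<.06)
        pts=W[m];top=pts[:,2]>e[2]-.004;q=pts[top];c,s,a=rect(q[:,:2]);v,u=np.nonzero(m);uv[n]=rect(np.c_[u,v][top]/1.0)[0]
        print(k,n,c.round(4),s,round(a,3),"topz",np.median(q[:,2]).round(4),"plate",np.median(pts[pts[:,2]<.009][:,2]).round(4))
    print("   tri top-face centre",tri(uv["top"],uv["scene"]).round(4))
m=(np.hypot(S[...,0]-.456,S[...,1]-.367)<.05)&(S[...,2]>.012)&(S[...,2]<.06);print("cruc scene",S[m].mean(0) if m.any() else None,m.sum())
m=(np.hypot(T[...,0]-.456,T[...,1]-.367)<.05)&(T[...,2]>.012)&(T[...,2]<.06);print("cruc top",rect(T[m][:,:2]))
E
```

```text
boat top [ 0.5372 -0.1821] [81.5 20.4] -1.382 topz 0.0157 plate 0.0038
boat scene [ 0.5371 -0.1797] [80.9 24.9] -1.408 topz 0.0137 plate 0.0031
   tri top-face centre [ 0.5367 -0.1817  0.0142]
carton top [ 0.5357 -0.3208] [60.  36.4] 0.137 topz 0.0263 plate 0.004
carton scene [ 0.5354 -0.3184] [64.5 40.7] 0.131 topz 0.0248 plate 0.003
   tri top-face centre [ 0.5351 -0.3204  0.0244]
reel top [ 0.6414 -0.2468] [51.  50.2] -0.791 topz 0.019 plate 0.0039
reel scene [ 0.6407 -0.2459] [54.4 50.8] 1.243 topz 0.0178 plate 0.0029
   tri top-face centre [ 0.6405 -0.2463  0.0192]
stopper top [ 0.5323 -0.4598] [30.4 28.2] 1.508 topz 0.0304 plate 0.0043
stopper scene [ 0.5323 -0.456 ] [29.5 29. ] 1.281 topz 0.0285 plate 0.0028
   tri top-face centre [ 0.5318 -0.4594  0.0296]
cruc scene [0.45600618 0.3686241  0.02441404] 106
cruc top (array([0.45714017, 0.36706384]), array([41.3, 41.1]), np.float64(1.0874493002813548))
```

```bash
cat >> h.py <<'E'
Q=None
def quat(jaw):  # tool down, jaws opening along world angle jaw; pick the turn with the smaller last joint
    return [np.array([np.cos(a/2),np.sin(a/2),0,0]) for a in (jaw+np.pi/2,jaw-np.pi/2)]
def best(p,jaw):
    o=[]
    for q in quat(jaw):
        j=r.solve_ik(p,q)
        if j is not None:o.append((abs(j[5]),tuple(q)))
    return list(min(o)[1])
def pick(xy,jaw,z,pre,force=30):
    q=best([*xy,.12],jaw);command_gripper(pre)
    r.reach([*xy,.12],q)
    hit=r.move_straight([*xy,z],speed=.12,max_force=15)
    command_gripper(0,force);s=r.read_state();print("hit",hit,"z",s["eef_pos"].round(4),"width",round(s["grip_width"],4))
    r.move_straight([*xy,.15],speed=.2);s=r.read_state();print("lifted width",round(s["grip_width"],4),"t",s["time_s"])
def place(xy,jaw,z,opn,via=True):
    q=best([*xy,.15],jaw)
    if via: r.reach([.5,-.02,.2],best([.5,-.02,.2],jaw))
    r.reach([*xy,.12],q)
    hit=r.move_straight([*xy,z],speed=.1,max_force=15);s=r.read_state();print("place hit",hit,s["eef_pos"].round(4),"w",round(s["grip_width"],4))
    command_gripper(opn);r.move_straight([*xy,.14],speed=.2);print("t",r.read_state()["time_s"])
E
python3 - <<'E'
from h import *
pick((.532,-.459),.6,.034,.05)
im,d=optics.get_image("scene");cv2.imwrite("pics/s1.png",cv2.resize(im[170:400,250:560,::-1],(800,594),interpolation=cv2.INTER_CUBIC))
E
```

```text
hit False z [ 0.5325 -0.4595  0.0355] width 0.0283
lifted width 0.0281 t 3.9
```

View pics/s1.png

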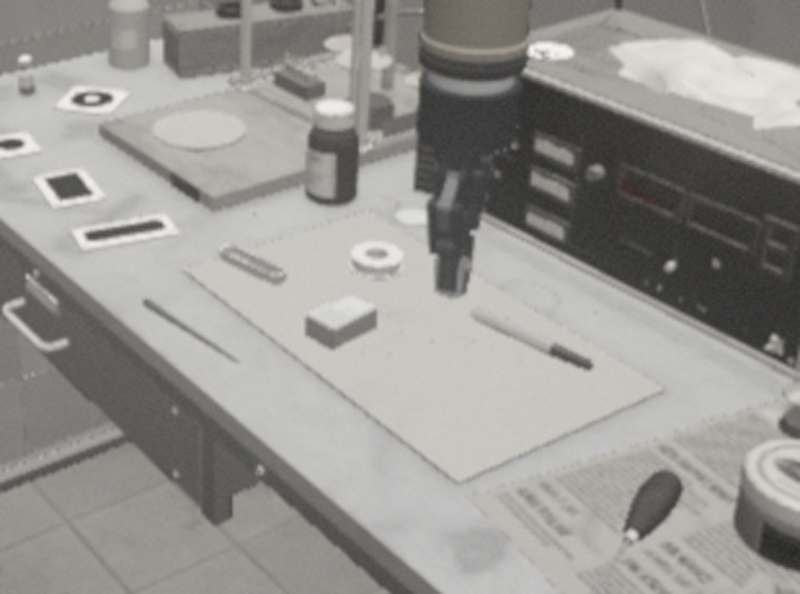

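The stopper has left the plate and is held in the jaws at crop (452,280). The tiles are now in clear view at the left, with the carton silhouette at crop (70,187) and the boat silhouette at (125,232). I'll triangulate the tile heights, then place it.

```bash
python3 - <<'E'
from h import *
im,_=optics.get_image("scene");gs=cv2.cvtColor(im,cv2.COLOR_RGB2GRAY);g=cv2.cvtColor(cv2.imread("pics/top0.png"),cv2.COLOR_BGR2GRAY)
def cen(g,X):
    n="top" if g is gt else "scene";u,v=np.round(proj(n,X)).astype(int);c=blob(g<110,(u-20,v-20,u+20,v+20)) if n=="top" else blob(g<110,(max(u-24,0),v-10,u+24,v+10))
    m=cv2.moments(c);return m["m10"]/m["m00"],m["m01"]/m["m00"]
gt=g
for k,X in dict(stopper=(.4772,.2304,.004),carton=(.4787,.0889,.004),boat=(.4761,-.0381,.004),reel=(.63,.3006,.004)).items():
    a,b=cen(gt,X),cen(gs,X);print(k,np.round(a,1),np.round(b,1),tri(a,b).round(4),"proj",proj("scene",X).round(1))
place((.4773,.2303),.6,.036,.055)
E
```

```text
stopper [201. 277.] [253.3 225.5] [0.476  0.2305 0.0055] proj [254.  225.8]
carton [258.4 275.2] [276.3 241.8] [0.4781 0.0886 0.0054] proj [276.5 242.1]
boat [309.3 275.1] [298.1 258.7] [ 0.4756 -0.0379  0.0056] proj [298.4 259.2]
reel [174.5 217.6] [290.2 207.5] [0.6366 0.2968 0.0051] proj [285.6 208.2]
place hit True [0.4767 0.2295 0.0354] w 0.0283
t 8.575
```

```bash
python3 - <<'E'
from h import *
pick((.641,-.2466),.3,.028,.07)
place((.630,.3005),.3,.0305,.07)
r.reach([.5,-.02,.2],best([.5,-.02,.2],.2))
pick((.537,-.1818),-1.40+np.pi/2,.030,.04)
for n in("scene","top"):
    im,d=optics.get_image(n);cv2.imwrite(f"pics/{n}2.png",im[:,:,::-1])
a=cv2.imread("pics/scene2.png")[150:350,210:430];b=cv2.imread("pics/top2.png")[160:310,110:330]
cv2.imwrite("pics/m2.png",np.vstack([cv2.resize(x,None,fx=2*0.85,fy=2*0.85,interpolation=cv2.INTER_CUBIC) if 0 else cv2.resize(x,(440,300),interpolation=cv2.INTER_CUBIC) for x in(a,b)]))
E
```

```text
hit False z [ 0.6417 -0.2469  0.0295] width 0.0502
lifted width 0.0502 t 12.6917
place hit False [0.6303 0.3006 0.0309] w 0.05
t 17.1583
hit False z [ 0.5376 -0.182   0.0311] width 0.0195
lifted width 0.0192 t 21.6
```

View pics/m2.png

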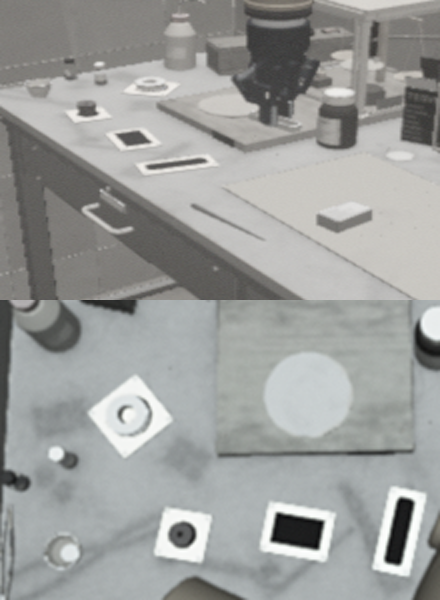

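The reel sits on its ring at (127,414) and the stopper on its disc at (182,533). The boat is held level in the jaws at (285,125). Next are the boat and carton.

```bash
python3 - <<'E'
from h import *
place((.4761,-.0381),-.235+np.pi/2,.0325,.04)
r.reach([.5,-.15,.2],best([.5,-.15,.2],1.6))
pick((.5355,-.3204),.134+np.pi/2,.032,.055)
place((.4786,.0889),1.374+np.pi/2,.0345,.055)
r.reach([.45,-.3,.3],best([.45,-.3,.3],1.6))
for n in("scene","top"):
    im,d=optics.get_image(n);cv2.imwrite(f"pics/{n}3.png",im[:,:,::-1]);np.savez(f"pics/{n}3.npz",im=im,d=d)
T=heights("top",np.load("pics/top3.npz")["d"]);S=heights("scene",np.load("pics/scene3.npz")["d"])
for k,e in dict(boat=(.4761,-.0381,.016,-.235),carton=(.4786,.0889,.026,1.374),reel=(.63,.3005,.019,0),stopper=(.4773,.2303,.030,0),crucible=(.457,.367,.032,0)).items():
  for n,W in(("top",T),("scene",S)):
    p=W[(np.hypot(W[...,0]-e[0],W[...,1]-e[1])<.055)&(W[...,2]<.06)&(W[...,2]>e[2]-.004)]
    if len(p)>10:
        c,s,a=rect(p[:,:2]);print(k,n,"off mm",((c-e[:2])*1000).round(1),s,"dyaw",round(a-e[3],3),"z",np.median(p[:,2]).round(4),len(p))
a=cv2.imread("pics/scene3.png")[170:290,210:350];b=cv2.imread("pics/top3.png")[180:310,120:335]
cv2.imwrite("pics/m3.png",np.vstack([cv2.resize(x,(500,300),interpolation=cv2.INTER_CUBIC) for x in(a,b)]))
E
```

```text
place hit False [ 0.4765 -0.0382  0.033 ] w 0.0193
t 27.225
hit False z [ 0.5361 -0.3208  0.0332] width 0.0355
lifted width 0.0352 t 30.8333
place hit False [0.4791 0.0888 0.035 ] w 0.035
t 34.625
boat top off mm [ 1.5 -3.5] [81.3 20.6] dyaw -0.006 z 0.0147 94
boat scene off mm [ 1.6 -0.5] [80.7 28.9] dyaw -0.04 z 0.0138 77
carton top off mm [-0.6 -0.6] [60.2 36.1] dyaw 0.013 z 0.0257 351
carton scene off mm [-1.5  1.4] [69.9 36.5] dyaw 0.004 z 0.025 122
reel top off mm [-2.7 -0.8] [52.2 49. ] dyaw 0.78 z 0.0183 252
reel scene off mm [-4.1  0.4] [52.7 48. ] dyaw 1.396 z 0.0175 71
stopper top off mm [-3.1 -2.3] [28.9 28.2] dyaw -0.714 z 0.0292 116
stopper scene off mm [-1.1  0. ] [34.8 27. ] dyaw 0.848 z 0.0288 39
crucible top off mm [-0.3  0. ] [41.2 41.1] dyaw 1.467 z 0.0311 51
crucible scene off mm [-0.3  1.8] [45.5 41.7] dyaw 0.65 z 0.03 34
```

View pics/m3.png

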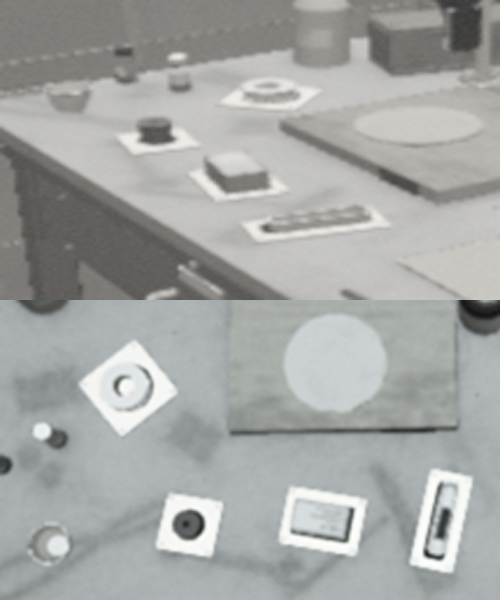

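All four are on their silhouettes: reel (127,385), stopper (188,523), carton (321,520) and boat (441,520). Offsets are at most about 4 mm, and the crucible at (49,543) hasn't moved, so I'm handing in.

```bash
python3 -c "
from workcell import r
r.finish_job();print(r.read_state()['time_s'])"
```

```text
the job is handed in; nothing more can be done
the job is handed in; nothing more can be done
```

I placed the stopper, reel, boat and carton each on its own silhouette tile, with one pick and one placing apiece, then moved the gripper clear and handed the job in. `finish_job` reports no verdict. The last placing was done at 34.6 s on the robot's clock.

The last check used depth from both cameras. Limits are 12 mm off centre and 0.2 rad in yaw:

| Item | Offset from tile centre (top / scene view) | Yaw error | Top height |
|---|---|---|---|
| Boat | 3.8 / 1.7 mm | up to 0.04 rad | 14–15 mm |
| Carton | 0.8 / 2.1 mm | up to 0.013 rad | 25–26 mm |
| Reel | 2.8 / 4.1 mm | not needed | 18 mm |
| Stopper | 3.9 / 1.1 mm | not needed | 29 mm |

- **Upright:** the top heights match each item lying or standing flat on its 4 mm tile, within about 2 mm.
- **Crucible:** it read within 2 mm of its starting place.
- **Disagreements:** the two views differed by up to about 3 mm. Triangulating the reel tile put it about 8 mm from the top-view position, probably because its ring is only a few pixels across in the scene view. I used the top view, and the reel is visibly on its ring.
- **Contact:** the stopper's placing stopped on its 15 N contact guard at the planned height, and I released it there.

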